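# Lay the tall valve body down in its lane

### The job

Three brass valve bodies stand on end in the lanes of the tray. Push the tall one over so that it falls along its lane with its top towards the stop bar, and then push it along the lane until its top end is home against the stop bar. Only push, never lift or carry it; leave the two short ones standing where they are, and do not disturb the white ring and the tweezers.

Things in the scene. Friction and masses are not known exactly. Their poses are not given: they have to be found in the camera images.
- tray: Steel tray fixed to the bench with three lanes along its x axis, turned up to 20 degrees. Origin: underside, middle lane's centre line, 45 mm from the open near end. x runs along the lanes to the stop bar, y across, z up. Lane floor 4 mm above the bench, x = -45 to 185 mm. Lane centres at y = -72, 0, 72 mm; lanes 48 mm wide between white strips 24 mm wide, tops 18 mm above the bench.
- stop (a point): Point on the inner face of the stop bar, at floor level, middle lane. The dark steel bar closes the far end of all lanes: its inner face lies at x = 185 mm of the tray, it is 14 mm thick and its top is 44 mm above the bench.
- tall: Tall brass valve body, 120 mm, 0.3 to 0.65 kg: square foot block 40 x 40 x 28 mm, round barrel 28 mm across, round top nut 36 mm across and 20 mm high. Origin: centre of the foot's underside; z runs from foot to top. Stands loose on the floor of one of the lanes (which one varies), foot square with the lane within 6 degrees. Lying tipped, its axis is about 20 mm above the lane floor.
- tall_top (a point): Centre of the tall valve body's top end face, 120 mm from its underside. Pushed slowly at nut height (100 to 120 mm up) it tips over the foot's edge and goes on by itself once it leans some 20 degrees; it then lies with 30 to 60 mm left between this face and the stop bar.
- short_a: Short brass valve body of the same shape, 70 mm tall, same 40 mm square foot. Origin: centre of its underside. Stands loose in another lane (which one varies), foot square with the lane within 6 degrees. To be left standing.
- short_b: The other short valve body, same as short_a, in the remaining lane. To be left standing.
- washer: Loose white plastic ring lying on the bench beside the tray, 44 mm across, 6 mm thick; origin at the centre of its underside. To be left alone.
- tweezers: Loose steel tweezers lying on the bench on the other side of the tray, 146 mm long, 20 mm wide, 6 mm high; origin at the middle of the underside, x along them. To be left alone.
Not all that is in view belongs to the job. What is shaped like the short_b but turquoise is not meant. What is shaped like the tall but green is not meant.

How it is judged:
On the way, in this order (a step that is already met when the one before it is completed fails the run):
1. the tall valve body lies in its lane, top end towards the stop bar (angle between tall's own z axis and vertical between 1.45 and 1.7 rad and angle between the z axis of tall and the x axis of tray, either way round below 0.2 rad and z of each of tall_top, tall in the frame of tray below 0.034 m and x of tall_top in the frame of tray above 0.1 m and ((y of tall in the frame of tray between -0.088 and -0.056 m and y of tall_top in the frame of tray between -0.088 and -0.056 m) or (y of tall in the frame of tray between -0.016 and 0.016 m and y of tall_top in the frame of tray between -0.016 and 0.016 m) or (y of tall in the frame of tray between 0.056 and 0.088 m and y of tall_top in the frame of tray between 0.056 and 0.088 m))), for 0.2 s.
2. its top end is against the stop bar (all of step 1 and x of tall_top in the frame of tray between 0.179 and 0.19 m), for 0.2 s.
At the end, for the whole second after the job is handed in: The tall valve body lies at rest, level within about 7 degrees, in a lane (ends within 16 mm of its centre line), top end within 6 mm of the stop bar; both short ones stand upright within 15 mm of where they were; ring and tweezers moved less than 20 mm (all of step 2 and angle between each of short_a, short_b's own z axis and vertical below 0.1 rad and distance of each of short_a, short_b from where it was at the start of the episode below 0.015 m and distance of each of washer, tweezers from where it was at the start of the episode below 0.02 m and linear speed of tall below 0.02 m/s); the robot touches nothing.
It fails at once if the tall valve body is lifted or carried, upright or lying (z of tall in the frame of tray above 0.036 m or (angle between tall's own z axis and vertical below 0.15 rad and z of tall in the frame of tray above 0.014 m) or (angle between tall's own z axis and vertical below 0.6 rad and z of tall in the frame of tray above 0.024 m)).
It fails at once if a short valve body is tipped over, lifted or pushed from its place by more than 15 mm (angle between any of short_a, short_b's own z axis and vertical above 0.5 rad or distance of any of short_a, short_b from where it was at the start of the episode above 0.015 m).
It fails at once if the white ring or the tweezers are moved by more than 20 mm (distance of any of washer, tweezers from where it was at the start of the episode above 0.02 m).
It also fails if it takes over 40 s, if anything falls off the work surface, if the arm or the gripper's body presses on something with over 40 N, if the wrist force passes 120 N, or if a joint passes its speed limit or range.

### The arm

A 6-joint arm with a two-finger parallel gripper is mounted at the origin on the work surface. World frame = base frame: x ahead of the robot, y to its left, z up, the work surface at z = 0. Lengths are in m, angles in rad, forces in N, time in s.
With the tool pointing down it reaches from about 0.375 to 0.975 m from the base axis. Payload 3.8 kg.
Tool frame: the origin (TCP) lies at the very end of the fingers, on their centre line; the grasp point (between the pads) lies 19 mm behind it; z points along the fingers, y is the direction in which the jaws open and shut (so a half turn about z gives the same grasp; the last joint's range is limited). The gripper opens to 85 mm and grips with 20 to 120 N. Pads are 22 mm wide; open, the fingers measure 114 mm over their backs; the gripper's body (76 mm by 85 mm) begins 54 mm behind the grasp point. The pads swing forward as they close: fully open they stand 13 mm farther back than shut.
Start: joints at [1.313, 0.264, 1.604, -0, 1.274, -0.037], TCP at [0.148, 0.659, 0.205] pointing down, gripper open.
Joint ranges: [-2.63, 2.63], [-0.94, 2.18], [0.31, 2.57], [-1.31, 4.45], [0, 2.66], [-2.55, 2.55]. Speed limits (rad/s): [2.57, 2.57, 3.14, 3.14, 3.14, 3.14].

### API

Orientations are given as a rotation vector (axis times angle).
In Python, from workcell import bot, viewer, finish_job gives the robot as it stands.
- The arm moves only by the tool servo_tool, never from a script. Its argument "plan" is a list that holds one entry, the list of rows, each a list of 6 numbers: the shift along the tool's x, y, z in cm, then the turn, a rotation vector about the tool's x, y, z in degrees. A call has 1 to 20 rows; each row is the pose to reach, as a shift and turn from the pose measured when the call began, along the tool's axes at that moment; what a row does not reach only later rows make up. A row lasts 1/12 s, in which the tool goes at most 41.7 mm and 7.16 degrees, less where a joint would pass 70% of its speed; a pose out of reach is approached as far as the arm can. A call with a gripper value outside its range is refused whole. "claw" is the finger opening in cm, from 0 to 8.54, set as the call begins (left out, the last holds). The fingers move at their own pace and stop on an object; "grip_force" is the grip in N (left out, the last holds). Time passes only in rows, so rows that repeat a pose let the fingers close. It gives the time, the measured TCP pose, the force and the opening at its end, in the units of the state.
- bot.read_state(): the state, without advancing time (a new reading comes with each control period).
- viewer.read_camera(name): name is "side" or "top" or "wrist"; returns a dict with "color" (420x560x3 uint8, red, green, blue), "fx", "fy", "cx", "cy" (pixels), "k1" (the pictures are not rectified: a ray, as slopes to the right and down, at radius r is drawn at 1 + k1 r^2 times it, then the intrinsics apply), "eye" and "rotation" of the camera in the world; the wrist camera has in their place "T_tool_cam" (4x4, takes a point from camera to tool coordinates, whose origin is the TCP and whose axes are the flange's). Camera axes: x right, y down, z forward; pixel columns grow to the right and rows downward; lengths in m; the calibration is good to about 2 mm. A picture is of the moment at which its call begins: read the wrist's pose just before it. There is no depth.
- finish_job(): hands the job in, once; it reports no verdict.
The state is a dict: "time": time; "q": joint angles; "joint_vel": joint speeds; "joint_torque": joint torques, N m; "tool_pos": TCP position; "tcp_rot": TCP orientation; "wrist_force": force on the tool from outside, world axes, zero at the start; "torque": the same for the moment, N m; "width": opening from 0.0 (shut) to 1.0 (fully open).
Only numpy, scipy, OpenCV 4.12 (cv2) and the standard library are available. Lean on these libraries where they do the work, as an engineer would, in place of code of your own. Each camera call takes 0.05 s, during which the arm holds its last target.

## Working session

There is one attempt and no reset: what is moved stays moved. The work goes in short steps, Python scripts to look and compute and a tool call to move; the robot and the scene stay as the last step left them, time stands still between calls to the robot, and variables do not carry over. Pictures are saved under pics/ and viewed, and the job is handed in when it is done.

Besides the shell and the picture viewer there is one more tool, called after "Call:" by a JSON object that holds its "api" and its "payload", one argument or row to a line. servo_tool: Moves the arm, as the interface text tells. Its arguments: {"type":"object","properties":{"plan":{"type":"array"},"claw":{"type":"number"},"grip_force":{"type":"number"}},"required":["plan"]}

```bash
mkdir -p pics; cat > h.py <<'E'
import numpy as np,cv2,json
from scipy.spatial.transform import Rotation as R
def snap(v,name,fn):
    c=v.read_camera(name); cv2.imwrite('pics/'+fn,c['color'][:,:,::-1])
    np.save('pics/'+fn+'.npy',{k:np.array(x) for k,x in c.items()},allow_pickle=True); return c
def load(fn): return np.load('pics/'+fn+'.npy',allow_pickle=True).item()
def ray(c,u,v):
    x=(u-c['cx'])/c['fx'];y=(v-c['cy'])/c['fy'];a,b=x,y
    for _ in range(20):
        s=1+c['k1']*(a*a+b*b);a,b=x/s,y/s
    return np.array(c['rotation'])@np.array([a,b,1.])
def onz(c,u,v,z):
    d=ray(c,u,v);e=np.array(c['eye']);return e+d*(z-e[2])/d[2]
def proj(c,p):
    q=np.array(c['rotation']).T@(np.array(p)-c['eye']);a,b=q[0]/q[2],q[1]/q[2];s=1+c['k1']*(a*a+b*b)
    return np.array([c['fx']*a*s+c['cx'],c['fy']*b*s+c['cy']])
E
python3 - <<'E'
from workcell import bot,viewer
from h import *
s=bot.read_state();print(s)
for n in('top','side'):
    c=snap(viewer,n,n+'0.png');print(n,c['eye'],c['fx'],c['k1'])
    cv2.imwrite('pics/%s0b.png'%n,cv2.resize(c['color'][:,:,::-1],(800,600),interpolation=cv2.INTER_CUBIC))
E
```

```text
{'time': 0.0, 'q': array([ 1.31309773e+00,  2.64767858e-01,  1.60537945e+00,  3.18474730e-05,
        1.27370593e+00, -3.69148806e-02]), 'joint_vel': array([-4.35756685e-04,  1.34972027e-03, -7.13499372e-04, -6.38013837e-05,
       -1.16473886e-04,  1.57530893e-03]), 'joint_torque': array([-8.66219052e-04, -5.15120816e+01, -3.67315006e+01, -1.87308019e-04,
        1.29331238e-02,  1.15432528e-05]), 'tool_pos': array([0.14761904, 0.65784609, 0.20384925]), 'tcp_rot': array([-0.34607682, -3.12210652,  0.00350504]), 'wrist_force': array([0.51132418, 0.93664853, 0.56613216]), 'torque': array([-0.01492325, -0.03101069,  0.02118841]), 'width': 1.003433946598379}
top [0.52859694 0.01015789 0.95446896] 471.88995658534884 -0.06368220489030174
side [0.42264637 0.67658669 0.61735235] 419.73402298924765 0.024624910346117378
```

View pics/top0b.png

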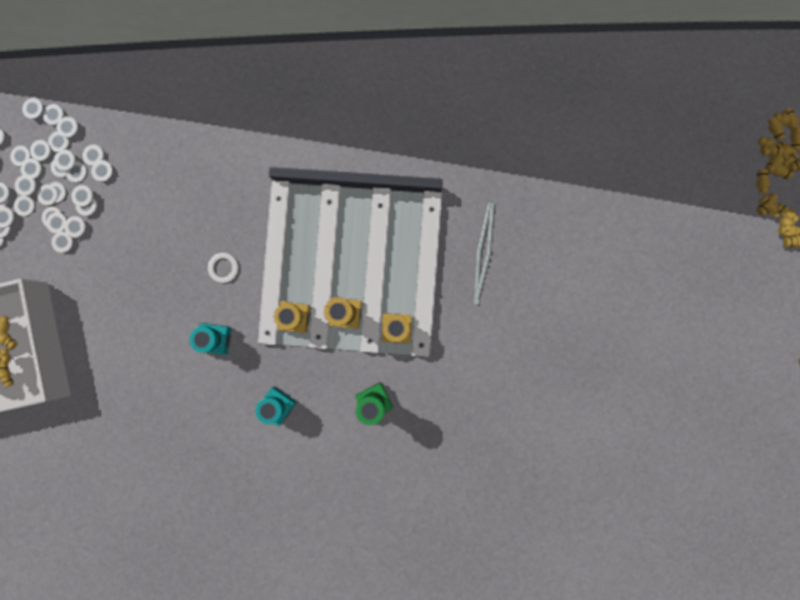

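View pics/side0b.png

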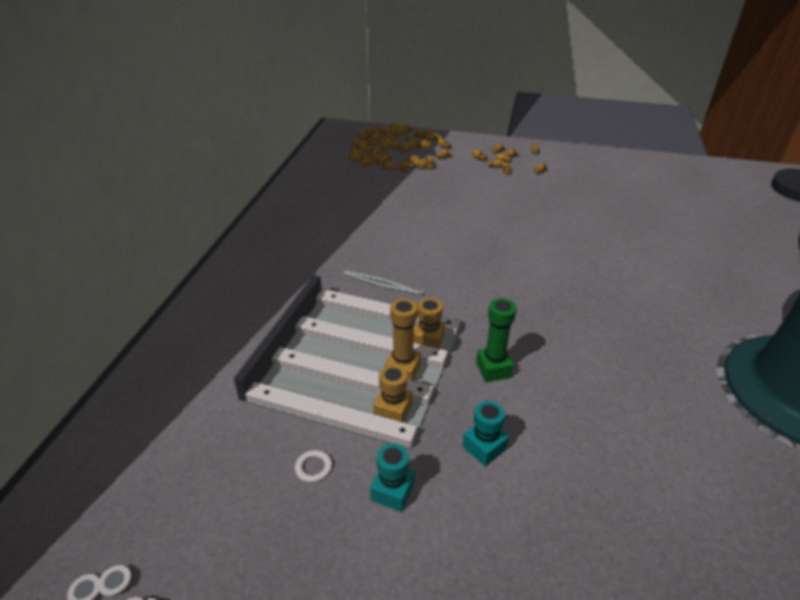

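The top view shows the tray with its stop bar at the upper end (away from the robot). The side view shows the tall brass body in the middle lane, at about (340,310) in the 800x600 top view. The short ones stand in the outer lanes, and the green and turquoise items are decoys. I'll enlarge the view to measure.

```bash
python3 - <<'E'
from h import *
im=cv2.imread('pics/top0.png')
cv2.imwrite('pics/top0c.png',cv2.resize(im[110:260,170:350],None,fx=4,fy=4,interpolation=cv2.INTER_CUBIC))
im=cv2.imread('pics/side0.png')
cv2.imwrite('pics/side0c.png',cv2.resize(im[180:320,160:340],None,fx=4,fy=4,interpolation=cv2.INTER_CUBIC))
E
```

```text
(no output)
```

View pics/top0c.png

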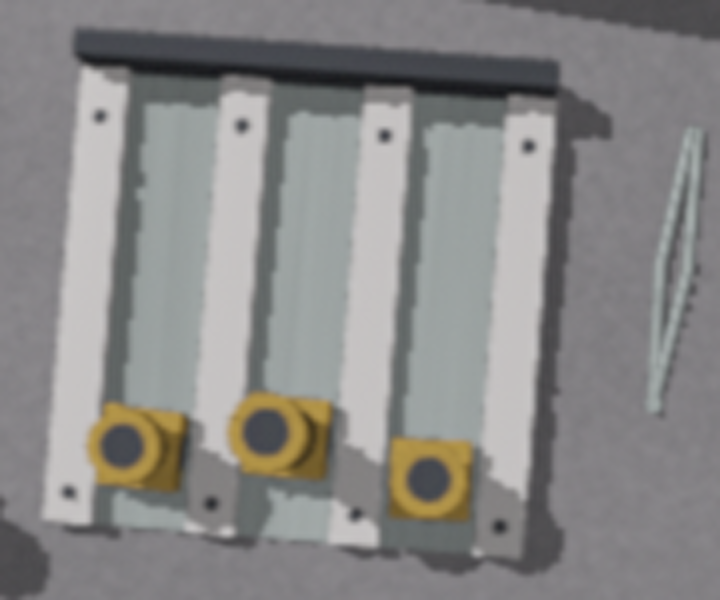

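View pics/side0c.png

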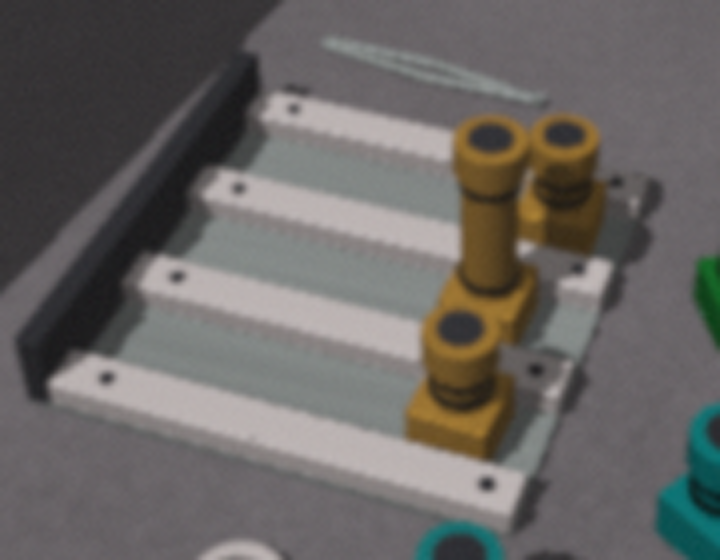

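```bash
python3 - <<'E'
from h import *
c=load('top0.png');s=load('side0.png')
T=lambda X,Y,z:onz(c,(X+.5)/4-.5+170,(Y+.5)/4-.5+110,z)
S=lambda X,Y,z:onz(s,(X+.5)/4-.5+160,(Y+.5)/4-.5+180,z)
far=np.array([T(*p,.018) for p in[(100,116),(242,125),(385,135),(529,146)]])[:,:2]
near=np.array([T(*p,.018) for p in[(69,492),(211,503),(356,514),(500,526)]])[:,:2]
print(far,near,np.linalg.norm(far-near,axis=1),np.linalg.norm(np.diff(far,axis=0),axis=1))
ys=[.108,.036,-.036,-.108]
# fit yaw,pos with unknown xf,xn
from scipy.optimize import least_squares
# tray corners: near ends of strips top z .018 x=-.045
e=np.array([T(*p,.018) for p in[(67,522),(355,548),(500,557)]])[:,:2]; ey=[.108,-.036,-.108]
def f(p):
    x,y,a,xf,xn=p;M=np.array([[np.cos(a),-np.sin(a)],[np.sin(a),np.cos(a)]])
    g=lambda X,Y:np.array([x,y])+M@[X,Y]
    return np.concatenate([far[i]-g(xf,ys[i]) for i in range(4)]+[near[i]-g(xn,ys[i]) for i in range(4)]+[e[i]-g(-.045,ey[i]) for i in range(3)])
r=least_squares(f,[.45,0,0,.17,-.03]);print(r.x,np.degrees(r.x[2]),np.abs(r.fun).max())
x,y,a=r.x[:3];M=np.array([[np.cos(a),-np.sin(a)],[np.sin(a),np.cos(a)]])
loc=lambda P:M.T@(P[:2]-[x,y])
print('stop top inner edge x',[loc(T(*p,.044))for p in[(85,63),(320,77),(553,92)]])
print('screws side',[ (loc(S(*p,.018))) for p in [(294,108),(238,188),(178,277),(107,378),(487,484),(578,268)]])
print('tall top top/side',T(267,431,.124),loc(T(267,431,.124)),loc(S(491,137,.124)))
for n,p in dict(a=(123,446),b=(430,480)).items(): print(n,T(*p,.074),loc(T(*p,.074)))
for p in [(565,135),(461,328)]:print('side',loc(S(*p,.074)))
# foot corners tall top at z=.032
for p in [(331,402),(326,478)]:print('foot',loc(T(*p,.032)))
np.save('tray.npy',[x,y,a])
print(np.append([x,y]+M@[.185,0],0))
E
```

```text
Traceback (most recent call last):
  File "h.py", line 13, in onz
    d=ray(c,u,v);e=np.array(c['eye']);return e+d*(z-e[2])/d[2]
                                                          ~^^^
IndexError: invalid index to scalar variable.
```

```bash
sed -i "s/np.array(c\['rotation'\])/rm(c)/g" h.py; echo "def rm(c): return R.from_rotvec(c['rotation']).as_matrix()" >> h.py
cat > m.py <<'E'
from h import *
c=load('top0.png');s=load('side0.png')
T=lambda X,Y,z:onz(c,(X+.5)/4-.5+170,(Y+.5)/4-.5+110,z)
S=lambda X,Y,z:onz(s,(X+.5)/4-.5+160,(Y+.5)/4-.5+180,z)
far=np.array([T(*p,.018) for p in[(100,116),(242,125),(385,135),(529,146)]])[:,:2]
near=np.array([T(*p,.018) for p in[(69,492),(211,503),(356,514),(500,526)]])[:,:2]
print(far,near,np.linalg.norm(far-near,axis=1),np.linalg.norm(np.diff(far,axis=0),axis=1))
ys=[.108,.036,-.036,-.108]
from scipy.optimize import least_squares
e=np.array([T(*p,.018) for p in[(67,522),(355,548),(500,557)]])[:,:2]; ey=[.108,-.036,-.108]
def f(p):
    x,y,a,xf,xn=p;M=np.array([[np.cos(a),-np.sin(a)],[np.sin(a),np.cos(a)]])
    g=lambda X,Y:np.array([x,y])+M@[X,Y]
    return np.concatenate([far[i]-g(xf,ys[i]) for i in range(4)]+[near[i]-g(xn,ys[i]) for i in range(4)]+[e[i]-g(-.045,ey[i]) for i in range(3)])
r=least_squares(f,[.45,0,0,.17,-.03]);print(r.x,np.degrees(r.x[2]),np.abs(r.fun).max())
x,y,a=r.x[:3];M=np.array([[np.cos(a),-np.sin(a)],[np.sin(a),np.cos(a)]])
loc=lambda P:M.T@(P[:2]-[x,y])
print('stop top inner edge x',[loc(T(*p,.044))for p in[(85,63),(320,77),(553,92)]])
print('screws side',[ (loc(S(*p,.018))) for p in [(294,108),(238,188),(178,277),(107,378),(487,484),(578,268)]])
print('tall top top/side',T(267,431,.124),loc(T(267,431,.124)),loc(S(491,137,.124)))
for n,p in dict(a=(123,446),b=(430,480)).items(): print(n,T(*p,.074),loc(T(*p,.074)))
for p in [(565,135),(461,328)]:print('side',loc(S(*p,.074)))
for p in [(331,402),(326,478)]:print('foot',loc(T(*p,.032)))
np.save('tray.npy',[x,y,a])
print(np.append([x,y]+M@[.185,0],0))
E
python3 - <<'E'
import sys;sys.path.insert(0,'.')
from h import *
print(load('top0.png')['rotation'])
E
python3 m.py
```

```text
[-2.15680865  2.21517573 -0.00858609]
[[ 0.71470285  0.19090197]
 [ 0.70764901  0.11913141]
 [ 0.70022939  0.04744221]
 [ 0.69243364 -0.02431524]] [[ 0.52589202  0.21005202]
 [ 0.51863981  0.13881498]
 [ 0.51136764  0.06667186]
 [ 0.50361508 -0.00452476]] [0.18977949 0.19003137 0.1898382  0.18985287] [0.07211636 0.07207213 0.07217968]
[ 0.54397396  0.099513   -0.10214943  0.16060116 -0.0292741 ] -5.852731222251109 0.000996742458275801
stop top inner edge x [array([0.18158694, 0.11247893]), array([ 0.18238171, -0.0035182 ]), array([ 0.18292306, -0.11726248])]
screws side [array([ 0.15893971, -0.11010999]), array([ 0.15937463, -0.03727338]), array([0.15869374, 0.0342401 ]), array([0.15928537, 0.10616478]), array([-0.0306656 ,  0.10667042]), array([-0.0303003 , -0.03865584])]
tall top top/side [0.55089062 0.09869814 0.124     ] [ 0.00696369 -0.00010531] [ 0.00526652 -0.00180156]
a [0.54699711 0.17206227 0.074     ] [-0.0043906   0.07247937]
b [0.52734843 0.02835722 0.074     ] [-0.00928298 -0.0724802 ]
side [-0.01089471 -0.0728703 ]
side [-0.00586542  0.07115929]
foot [ 0.02496095 -0.02035684]
foot [-0.01233103 -0.02079601]
[0.72800961 0.0806482  0.        ]
```

```bash
cat >> h.py <<'E'
def tray():
    x,y,a=np.load('tray.npy');M=np.array([[np.cos(a),-np.sin(a)],[np.sin(a),np.cos(a)]]);return np.array([x,y]),M,a
def goto(st,X,Y,Z):
    o,M,a=tray();p=np.append(o+M@[X,Y],Z);r=R.from_rotvec(st['tcp_rot'])
    lx=np.append(M@[1,0],0);G=np.c_[-lx,np.cross([0,0,-1],-lx),[0,0,-1]]
    return p,(r.inv().apply(p-st['tool_pos'])*100).round(2),np.degrees((r.inv()*R.from_matrix(G)).as_rotvec()).round(2)
def where(st):
    o,M,a=tray();return M.T@(np.array(st['tool_pos'])[:2]-o),st['tool_pos'][2]
E
sed -i "s/np.save('tray.npy',\[x,y,a\])/np.save('tray.npy',[x+.0005,y,a])/" m.py; python3 m.py>/dev/null
python3 - <<'E'
from workcell import bot
from h import *
s=bot.read_state();print(goto(s,-.045,-.001,.20)); print(goto(s,-.045,-.001,.106))
c=load('top0.png');o,M,a=tray()
for p in((371,412),):
    P=onz(c,p[0]*.7,p[1]*.7,.12);print(P,M.T@(P[:2]-o))
E
```

```text
(array([0.49960656, 0.10310695, 0.2       ]), array([-46.49, -46.42,   0.49]), array([-0.12, -0.01, -6.8 ]))
(array([0.49960656, 0.10310695, 0.106     ]), array([-46.49, -46.4 ,   9.89]), array([-0.12, -0.01, -6.8 ]))
[0.42460676 0.06086839 0.12      ] [-0.1153017  -0.05066625]
```

Call:
{"api": "servo_tool", "payload": {
  "plan": [
    [[-4,-4,0,0,0,-1],[-8,-8,0,0,0,-2],[-11,-11,0,0,0,-3],[-14,-14,0,0,0,-4],[-17,-17,0,0,0,-5],[-20,-20,0,0,0,-6],[-23,-23,0,0,0,-6.8],[-26,-26,0,0,0,-6.8],[-29,-29,0,0,0,-6.8],[-32,-32,0,0,0,-6.8],[-35,-35,0,0,0,-6.8],[-38,-38,0,0,0,-6.8],[-40.5,-40.5,0,0,0,-6.8],[-43,-43,0,0,0,-6.8],[-45,-45,0.3,-0.1,0,-6.8],[-46.5,-46.4,0.5,-0.1,0,-6.8],[-46.5,-46.4,0.5,-0.1,0,-6.8],[-46.5,-46.4,0.5,-0.1,0,-6.8]]
  ],
  "claw": 0,
  "grip_force": 40
}}

```text
time: 1.6
tool_pos: [0.4998, 0.1018, 0.1991]
tcp_rot: [-0.166, -3.135, 0.001]
wrist_force: [-0.7, 0.6, 0.1]
width: -0.0
```

```bash
python3 - <<'E'
from workcell import bot,viewer
from h import *
s=bot.read_state();print(s['time'],where(s),s['width'],goto(s,-.045,-.001,.108))
c=snap(viewer,'side','side1.png')
cv2.imwrite('pics/side1c.png',cv2.resize(c['color'][130:320,130:400,::-1],None,fx=2.9,fy=2.9,interpolation=cv2.INTER_CUBIC))
E
```

```text
1.6 (array([-0.04465243, -0.00230437]), np.float64(0.1991388404909913)) -0.0003309977192571812 (array([0.49960656, 0.10310695, 0.108     ]), array([0.02, 0.13, 9.11]), array([-0.02, -0.11, -0.22]))
```

View pics/side1c.png

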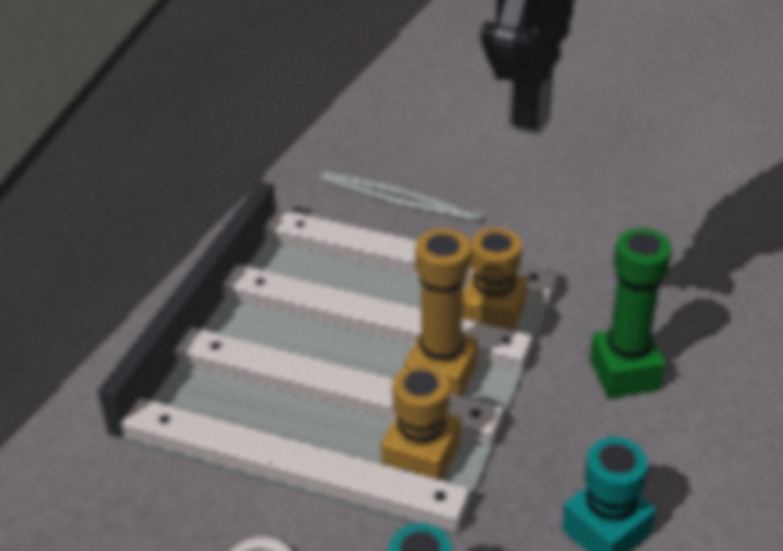

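The side view shows the shut fingertips at about (530,125) in the crop, above and behind the tall body at (440,240), and nothing has been disturbed. Next I go down to nut height.

Call:
{"api": "servo_tool", "payload": {
  "plan": [
    [[0,0.1,2.5,0,0,-0.2],[0,0.1,5,0,0,-0.2],[0,0.1,7.5,0,0,-0.2],[0,0.1,9.1,0,0,-0.2],[0,0.1,9.1,0,0,-0.2],[0,0.1,9.1,0,0,-0.2]]
  ]
}}

```text
time: 2.15
tool_pos: [0.4975, 0.1051, 0.1074]
tcp_rot: [-0.155, -3.133, 0.0]
wrist_force: [0.9, -0.5, -0.1]
width: 0.003
```

```bash
python3 - <<'E'
from workcell import bot,viewer
from h import *
s=bot.read_state();print(s['time'],where(s),s['wrist_force'],goto(s,-.02,-.001,.108))
c=snap(viewer,'side','side2.png')
cv2.imwrite('pics/side2c.png',cv2.resize(c['color'][150:320,200:400,::-1],None,fx=3.5,fy=3.5,interpolation=cv2.INTER_CUBIC))
c=snap(viewer,'top','top2.png')
cv2.imwrite('pics/top2c.png',cv2.resize(c['color'][110:260,170:350,::-1],None,fx=4,fy=4,interpolation=cv2.INTER_CUBIC))
E
```

```text
2.15 (array([-0.04728015,  0.00077707]), np.float64(0.10741041030291726)) [ 0.9309202  -0.52102329 -0.07193738] (array([0.52447625, 0.10055765, 0.108     ]), array([-2.73, -0.19, -0.07]), array([-0.03, -0.27,  0.21]))
```

View pics/side2c.png

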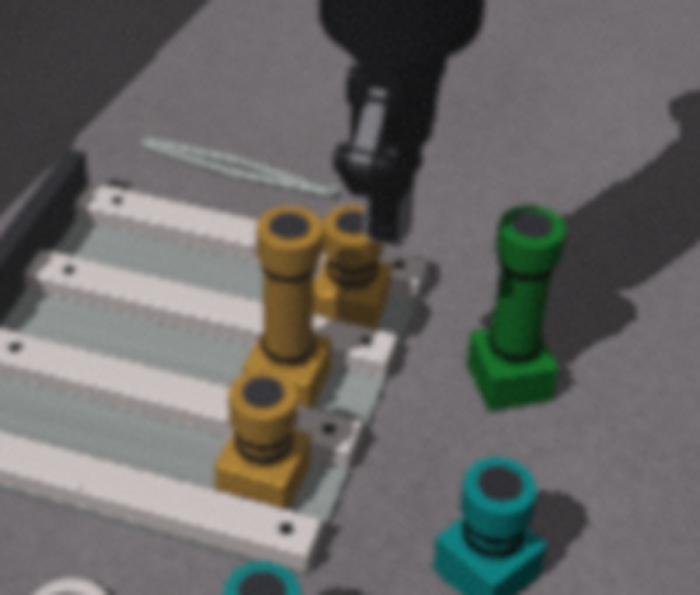

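The fingertips at (385,235) are level with the nut and behind it. Next is a slow push.

Call:
{"api": "servo_tool", "payload": {
  "plan": [
    [[-1,-0.1,0,0,-0.2,0.2],[-1.8,-0.2,0,0,-0.2,0.2],[-2.2,-0.2,0,0,-0.2,0.2],[-2.5,-0.2,0,0,-0.2,0.2],[-2.8,-0.2,0,0,-0.2,0.2],[-3.1,-0.2,0,0,-0.2,0.2],[-3.4,-0.2,0,0,-0.2,0.2],[-3.7,-0.2,0,0,-0.2,0.2],[-4,-0.2,0,0,-0.2,0.2],[-4.3,-0.2,0,0,-0.2,0.2],[-4.3,-0.2,0,0,-0.2,0.2],[-4.3,-0.2,0,0,-0.2,0.2]]
  ]
}}

```text
time: 3.25
tool_pos: [0.5425, 0.0987, 0.1096]
tcp_rot: [0.161, 3.134, 0.001]
wrist_force: [0.4, 0.6, -0.0]
width: 0.002
```

```bash
python3 - <<'E'
from workcell import bot,viewer
from h import *
s=bot.read_state();print(s['time'],where(s),s['wrist_force'],goto(s,.02,-.001,.108))
c=snap(viewer,'side','side3.png')
cv2.imwrite('pics/side3c.png',cv2.resize(c['color'][150:320,200:400,::-1],None,fx=3.5,fy=3.5,interpolation=cv2.INTER_CUBIC))
E
```

```text
3.25 (array([-0.00184767, -0.00095897]), np.float64(0.10960514634586849)) [ 0.40110805  0.57584565 -0.02821726] (array([0.56426774, 0.09647877, 0.108     ]), array([-2.18, -0.  ,  0.17]), array([ 0.03,  0.19, -0.04]))
```

View pics/side3c.png

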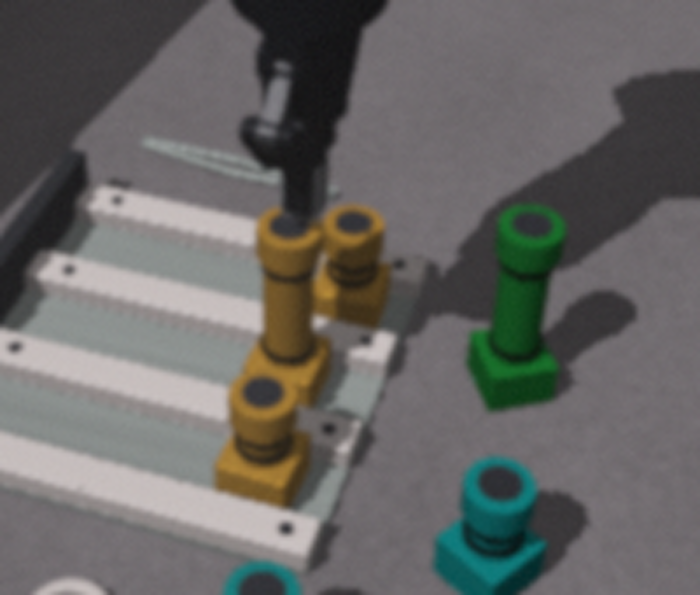

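The tall body has not moved, although the reported TCP lies within its outline. I'll compare the finger tip in the pictures with the reported TCP.

```bash
python3 - <<'E'
from workcell import bot,viewer
from h import *
for i in range(3):
    s=bot.read_state();print(s['time'],where(s),s['q'].round(4))
    c=snap(viewer,'top','top3.png')
im=c['color'][110:260,170:350,::-1]
cv2.imwrite('pics/top3c.png',cv2.resize(im,None,fx=4,fy=4,interpolation=cv2.INTER_CUBIC))
s2=load('side2.png');s3=load('side3.png')
o,M,a=tray()
for p,cc in(((-.0473,.0008,.1074),s2),((-.00185,-.001,.1096),s3)):
    w=np.append(o+M@p[:2],p[2]);q=proj(cc,w);print('side tcp at crop',(q+.5-[200,150])*3.5)
    for dz in(.01,.02): print((proj(cc,w+[0,0,dz])+.5-[200,150])*3.5)
E
```

```text
3.3 (array([-0.00200726, -0.00094918]), np.float64(0.10958141418568303)) [ 1.3510e-01  1.0940e-01  1.9708e+00 -3.0000e-04  1.0581e+00 -1.3329e+00]
3.35 (array([-0.00206629, -0.00097601]), np.float64(0.10959540463183454)) [ 1.3510e-01  1.0930e-01  1.9709e+00 -3.0000e-04  1.0581e+00 -1.3328e+00]
3.4 (array([-0.00210785, -0.00097511]), np.float64(0.10959959653741735)) [ 1.3510e-01  1.0920e-01  1.9711e+00 -3.0000e-04  1.0580e+00 -1.3329e+00]
side tcp at crop [382.58303842 274.00223063]
[383.54814532 259.55673506]
[384.52973174 244.87172567]
side tcp at crop [301.10012785 249.8391797 ]
[301.39054454 235.4054983 ]
[301.68577234 220.73565042]
```

View pics/top3c.png

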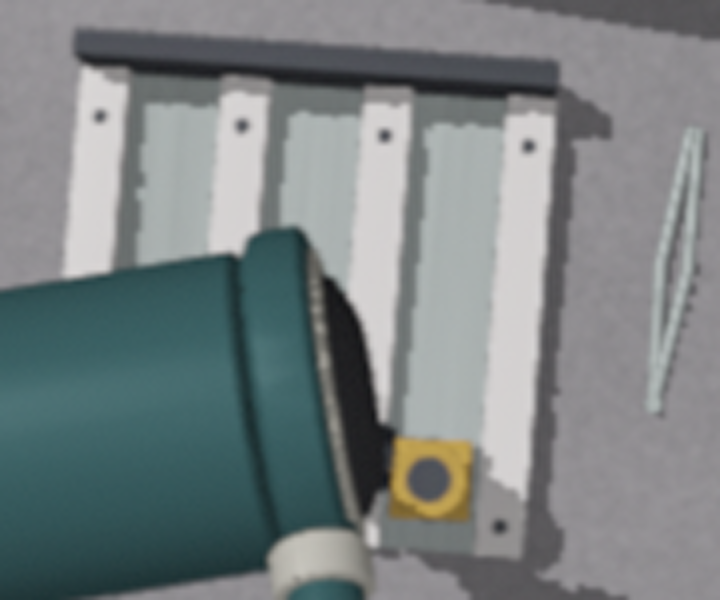

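View pics/top2c.png

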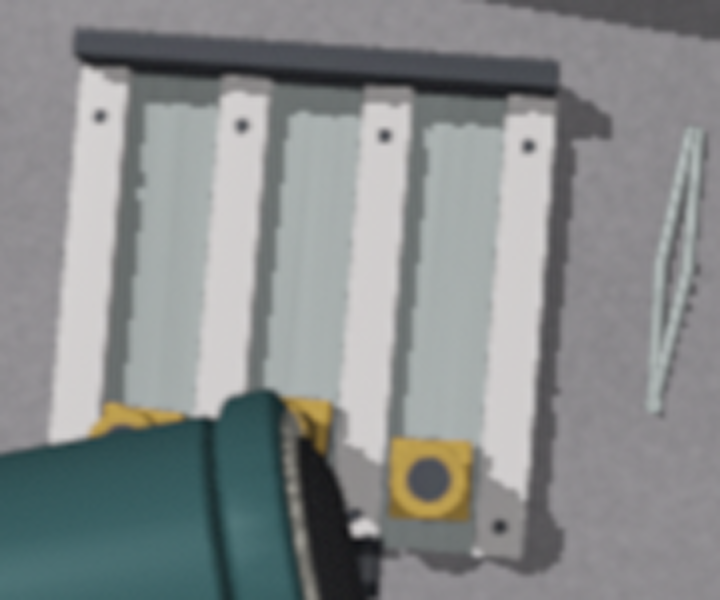

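```bash
python3 - <<'E'
from workcell import bot,viewer
from h import *
im=cv2.imread('pics/side3.png')
cv2.imwrite('pics/a.png',cv2.resize(im[185:245,255:320],None,fx=9,fy=9,interpolation=cv2.INTER_CUBIC))
s=bot.read_state();c=viewer.read_camera('wrist');print(c['T_tool_cam'],c['fx'],c['k1'])
cv2.imwrite('pics/w3.png',c['color'][:,:,::-1])
E
```

```text
[[-1.13450739e-03 -9.45189530e-01 -3.26520238e-01  8.37276018e-02]
 [ 9.99999356e-01 -1.07658811e-03 -3.58099874e-04 -2.17886222e-04]
 [-1.30555524e-05 -3.26520434e-01  9.45190143e-01 -1.68795606e-01]
 [ 0.00000000e+00  0.00000000e+00  0.00000000e+00  1.00000000e+00]] 317.78537163438716 -0.05714074801302708
```

View pics/a.png

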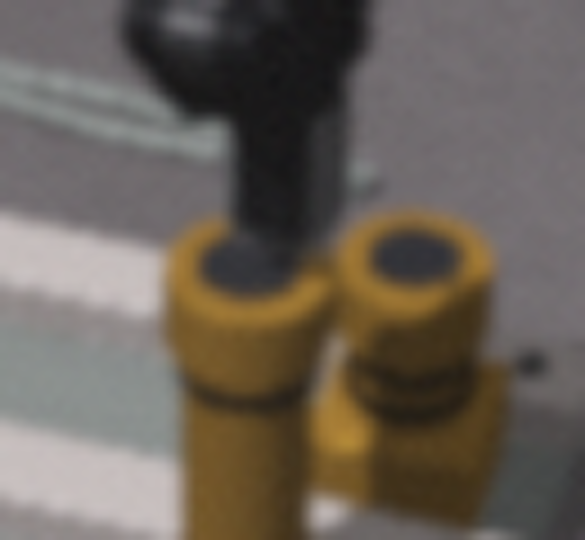

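View pics/w3.png

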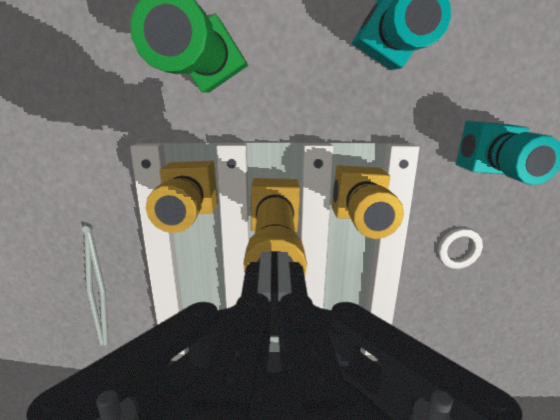

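```bash
python3 - <<'E'
from workcell import bot,viewer
from h import *
s=bot.read_state();c=viewer.read_camera('wrist')
T=np.array(c['T_tool_cam'])
for x in(.011,-.011):
  for z in(-.02,-.01,0,.01):
    p=T[:3,:3].T@(np.array([x,0,z])-T[:3,3]);a,b=p[0]/p[2],p[1]/p[2];k=1+c['k1']*(a*a+b*b);print(x,z,c['fx']*a*k+c['cx'],c['fy']*b*k+c['cy'])
im=c['color'][190:350,200:350,::-1]
cv2.imwrite('pics/w3b.png',cv2.resize(im,None,fx=3.7,fy=3.7,interpolation=cv2.INTER_CUBIC))
im=cv2.imread('pics/side2.png')
cv2.imwrite('pics/b.png',cv2.resize(im[185:245,275:340],None,fx=9,fy=9,interpolation=cv2.INTER_CUBIC))
E
```

```text
0.011 -0.02 274.5679737319303 241.34652712716968
0.011 -0.01 274.53656628183023 233.27580175430114
0.011 0 274.508348315287 226.03156991865146
0.011 0.01 274.4828619319697 219.49418133515292
-0.011 -0.02 274.5885917049915 278.01692282909596
-0.011 -0.01 274.5576291966442 268.40753791001976
-0.011 0 274.5296485109044 259.73369525608234
-0.011 0.01 274.5042454088505 251.86711769900094
```

View pics/w3b.png

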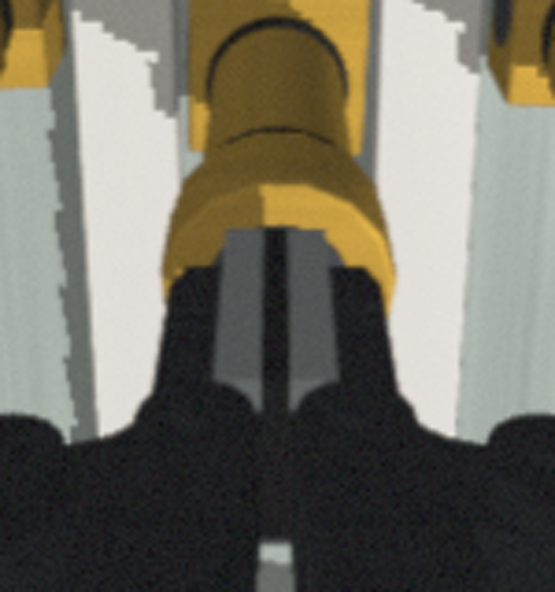

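View pics/b.png

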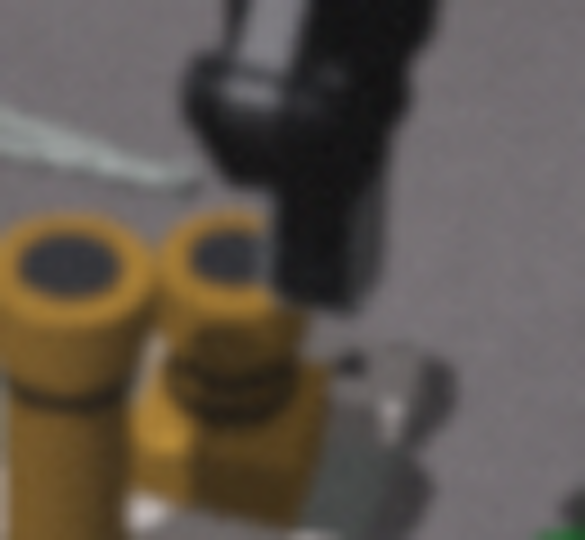

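```bash
python3 - <<'E'
from h import *
s=load('side2.png');o,M,a=tray()
for z in(.1074,.12,.125,.13,.135,.14):
    print(z,[((proj(s,np.append(o+M@[-.0473+dx,.0008+dy],z))+.5-[275,185])*9).round() for dx,dy in((.011,.0145),(-.011,.0145),(-.011,-.0145))])
E
```

```text
0.1074 [array([236., 423.]), array([342., 447.]), array([380., 357.])]
0.12 [array([239., 376.]), array([346., 400.]), array([384., 310.])]
0.125 [array([240., 357.]), array([347., 381.]), array([385., 291.])]
0.13 [array([241., 338.]), array([348., 362.]), array([387., 272.])]
0.135 [array([242., 318.]), array([350., 343.]), array([388., 253.])]
0.14 [array([243., 299.]), array([351., 323.]), array([390., 234.])]
```

The pictures put the real finger tip about 25 mm above the reported TCP (z ≈ 0.135), so it passed over the nut without touching it. I'll back off, go 28 mm lower and look again.

Call:
{"api": "servo_tool", "payload": {
  "plan": [
    [[1.5,0,0,0,0,0],[3,0,0,0,0,0],[4.3,0,0,0,0,0],[4.3,0,0,0,0,0],[4.3,0,1.5,0,0,0],[4.3,0,2.8,0,0,0],[4.3,0,2.8,0,0,0],[4.3,0,2.8,0,0,0]]
  ]
}}

```text
time: 4.22
tool_pos: [0.4992, 0.1031, 0.0811]
tcp_rot: [0.161, 3.135, 0.0]
wrist_force: [-0.1, 1.2, -0.1]
width: -0.004
```

```bash
python3 - <<'E'
from workcell import bot,viewer
from h import *
s=bot.read_state();print(s['time'],where(s),s['wrist_force'],goto(s,-.04,-.001,.082))
c=snap(viewer,'side','side4.png')
cv2.imwrite('pics/side4c.png',cv2.resize(c['color'][185:265,255:340,::-1],None,fx=7,fy=7,interpolation=cv2.INTER_CUBIC))
o,M,a=tray();P,z=where(s)
for dz in(0,.02,.025,.03):
  print(dz,[((proj(c,np.append(o+M@(P+[dx,dy]),z+dz))+.5-[255,185])*7).round() for dx,dy in((.011,.0145),(-.011,.0145),(-.011,-.0145))])
E
```

```text
4.2167 (array([-0.04537191, -0.0010658 ]), np.float64(0.0810505549056342)) [-0.12253659  1.23059764 -0.08896029] (array([0.5045805 , 0.10259709, 0.082     ]), array([-0.54,  0.01, -0.09]), array([ 0.01,  0.12, -0.03]))
0 [array([315., 397.]), array([395., 416.]), array([424., 345.])]
0.02 [array([318., 341.]), array([399., 360.]), array([429., 290.])]
0.025 [array([319., 327.]), array([400., 346.]), array([430., 276.])]
0.03 [array([319., 312.]), array([401., 331.]), array([431., 261.])]
```

View pics/side4c.png

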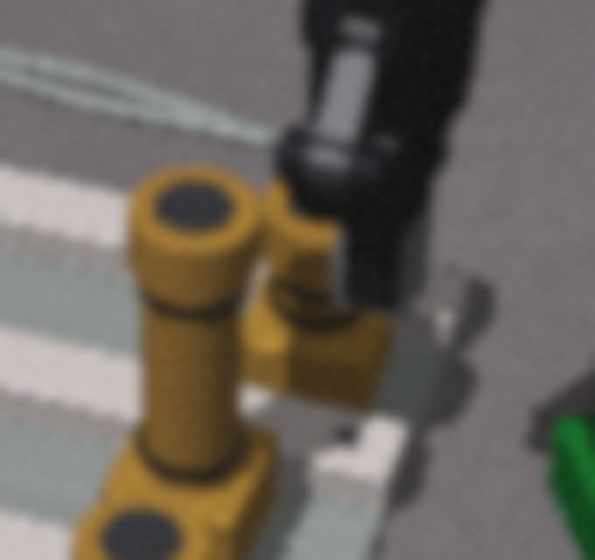

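The tip now shows at (398,308) in the crop, so it is at about 0.11 m, level with the nut and behind it. I'll lower it a little more and push slowly.

Call:
{"api": "servo_tool", "payload": {
  "plan": [
    [[0,0,0.3,0,0,0],[-0.5,0,0.3,0,0,0],[-1,0,0.3,0,0,0],[-1.5,0,0.3,0,0,0],[-2,0,0.3,0,0,0],[-2.3,0,0.3,0,0,0],[-2.6,0,0.3,0,0,0],[-2.9,0,0.3,0,0,0],[-3.2,0,0.3,0,0,0],[-3.5,0,0.3,0,0,0],[-3.8,0,0.3,0,0,0],[-3.8,0,0.3,0,0,0]]
  ]
}}

```text
time: 5.27
tool_pos: [0.5385, 0.0993, 0.079]
tcp_rot: [0.161, 3.133, 0.001]
wrist_force: [0.4, 0.6, -0.3]
width: 0.003
```

```bash
cat > look.py <<'E'
import sys
from workcell import bot,viewer
from h import *
n=sys.argv[1]
s=bot.read_state();print(s['time'],where(s),s['wrist_force'],s['tcp_rot'])
c=snap(viewer,'side','side%s.png'%n)
cv2.imwrite('pics/side%sc.png'%n,cv2.resize(c['color'][150:320,160:340,::-1],None,fx=3.5,fy=3.5,interpolation=cv2.INTER_CUBIC))
E
python3 look.py 5
```

```text
5.2667 (array([-0.00588111, -0.00086577]), np.float64(0.07897647892747084)) [ 0.3709982   0.55726948 -0.29179482] [1.61003736e-01 3.13311508e+00 6.57824189e-04]
```

View pics/side5c.png

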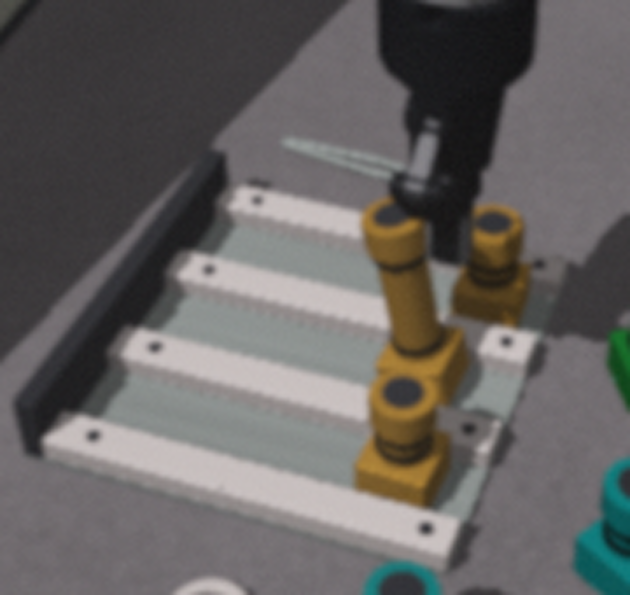

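The tall body leans clearly towards the stop bar, with the nut at (393,235) and the foot still in place. I continue slowly.

Call:
{"api": "servo_tool", "payload": {
  "plan": [
    [[-0.2,0,0,0,0,0],[-0.5,0,0,0,0,0],[-0.8,0,0,0,0,0],[-1.1,0,0,0,0,0],[-1.4,0,0,0,0,0],[-1.7,0,0,0,0,0],[-2.0,0,0,0,0,0],[-2.2,0,0,0,0,0],[-2.2,0,0,0,0,0]]
  ]
}}

```text
time: 6.07
tool_pos: [0.5606, 0.0969, 0.079]
tcp_rot: [0.161, 3.133, 0.001]
wrist_force: [0.3, -0.0, 0.3]
width: 0.001
```

```bash
python3 look.py 6
```

```text
6.0667 (array([ 0.01629828, -0.00092276]), np.float64(0.07899566619124224)) [ 0.32999018 -0.0020069   0.27860986] [1.61288290e-01 3.13329742e+00 6.67835707e-04]
```

View pics/side6c.png

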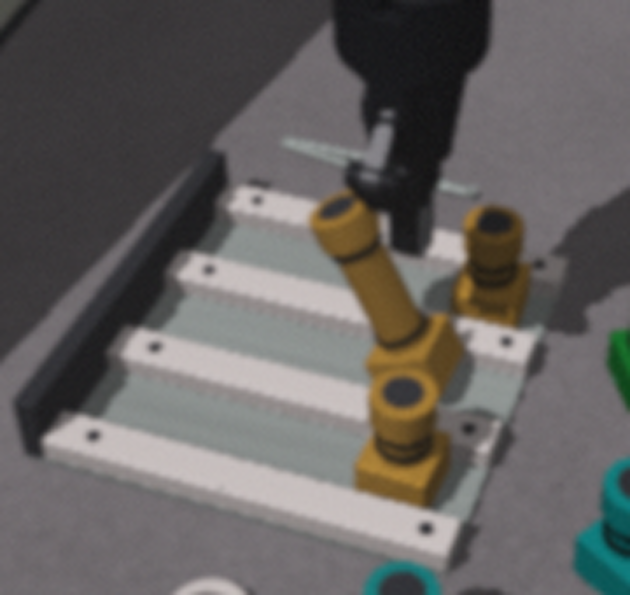

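It leans about 30° and is falling by itself. I'll hold for a moment, then back off slightly.

Call:
{"api": "servo_tool", "payload": {
  "plan": [
    [[0,0,0,0,0,0],[0,0,0,0,0,0],[0.3,0,0,0,0,0],[0.6,0,0,0,0,0],[1,0,0,0,0,0],[1,0,0,0,0,0],[1,0,0,0,0,0],[1,0,0,0,0,0]]
  ]
}}

```text
time: 6.78
tool_pos: [0.5502, 0.098, 0.079]
tcp_rot: [0.161, 3.133, 0.001]
wrist_force: [-0.3, 0.2, -0.3]
width: -0.004
```

```bash
python3 look.py 7
```

```text
6.7833 (array([ 0.00589203, -0.00087644]), np.float64(0.07900484948699157)) [-0.33997037  0.19664116 -0.26782324] [1.60959258e-01 3.13339460e+00 6.48200465e-04]
```

View pics/side7c.png

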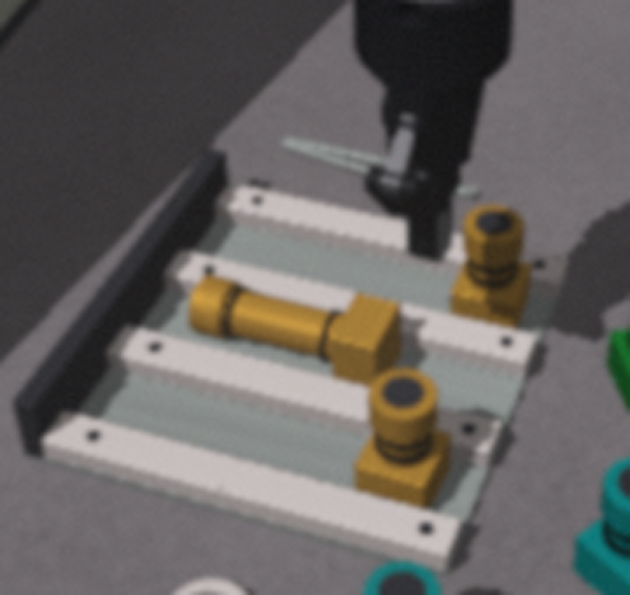

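```bash
python3 - <<'E'
from h import *
im=cv2.imread('pics/side7.png')
cv2.imwrite('pics/b7.png',cv2.resize(im[220:265,205:285],None,fx=9,fy=9,interpolation=cv2.INTER_CUBIC))
E
```

```text
(no output)
```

View pics/b7.png

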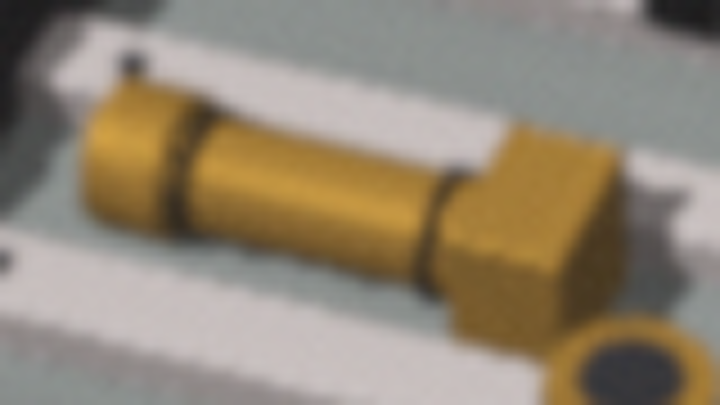

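```bash
python3 - <<'E'
from h import *
s=load('side7.png');o,M,a=tray()
for p in((515,125),(622,155),(555,270),(440,238)):
    P=onz(s,(p[0]+.5)/9-.5+205,(p[1]+.5)/9-.5+220,.044);print(M.T@(P[:2]-o))
E
```

```text
[ 0.05420822 -0.02089729]
[ 0.02825076 -0.01953725]
[0.0296935  0.01933629]
[0.05663842 0.01834229]
```

It lies squarely in the lane. The underside is at tray x≈0.029 and the 40 mm wide foot is centred, so the top end is at about 0.149 with 36 mm to go. Shut, the gripper's elbows spread widely across the lane, so I turn the tool 90° to keep them clear of the short bodies, then come down behind the foot.

Call:
{"api": "servo_tool", "payload": {
  "plan": [
    [[0.4,0,0,0,0,7],[0.8,0,0,0,0,14],[1.2,0,0,0,0,21],[1.2,0,0,0,0,28],[1.2,0,0,0,0,35],[1.2,0,0,0,0,42],[1.2,0,0,0,0,49],[1.2,0,0,0,0,56],[1.2,0,0,0,0,63],[1.2,0,0,0,0,70],[1.2,0,0,0,0,77],[1.2,0,0,0,0,84],[1.2,0,0,0,0,90],[1.2,0,0,0,0,90],[1.2,0,0,0,0,90]]
  ]
}}

```text
time: 8.08
tool_pos: [0.5386, 0.0993, 0.079]
tcp_rot: [2.327, 2.106, 0.005]
wrist_force: [-0.1, -0.4, 1.1]
width: -0.004
```

```bash
python3 look.py 8; python3 - <<'E'
from workcell import bot,viewer
from h import *
s=bot.read_state();o,M,a=tray();m=R.from_rotvec(s['tcp_rot']).as_matrix();print(s['q'].round(2),M.T@m[:2,1],m[:,2])
c=viewer.read_camera('wrist');cv2.imwrite('pics/w8.png',c['color'][:,:,::-1])
E
```

```text
8.0833 (array([-0.00583523, -0.00084064]), np.float64(0.07900743330422608)) [-0.05734543 -0.41696892  1.05866666] [2.32745813 2.10607003 0.0052614 ]
[ 0.14  0.14  2.   -0.    1.    0.24] [0.99998859 0.00225622] [ 4.25085618e-03  2.02417250e-04 -9.99990945e-01]
```

View pics/side8c.png

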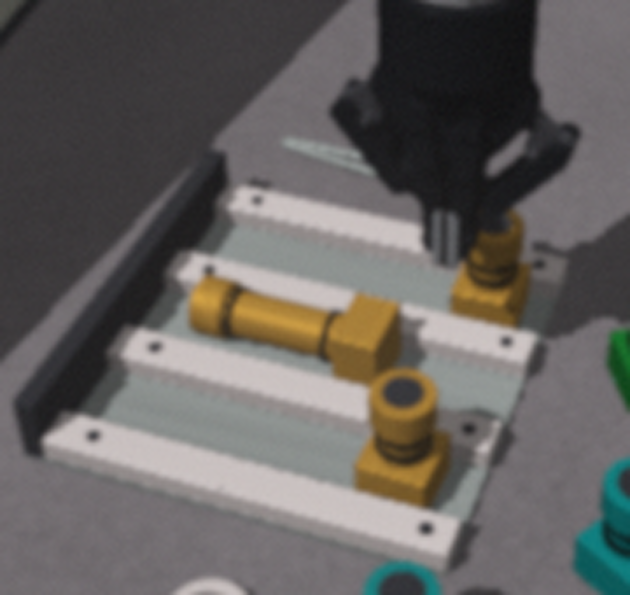

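View pics/w8.png

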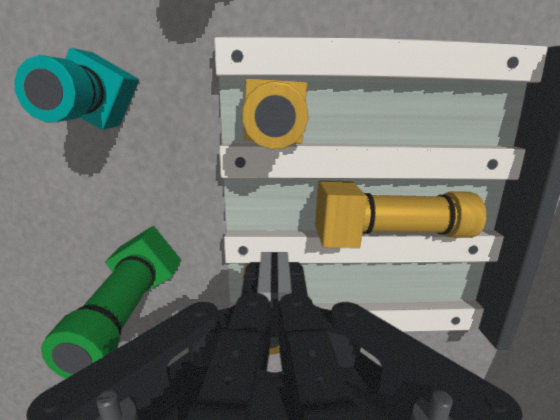

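```bash
python3 - <<'E'
from h import *
im=cv2.imread('pics/side8.png')
cv2.imwrite('pics/b8.png',cv2.resize(im[175:235,255:330],None,fx=8,fy=8,interpolation=cv2.INTER_CUBIC))
s=load('side8.png');o,M,a=tray()
for z in(.079,.095,.1,.105,.11):
    print(z,[((proj(s,np.append(o+M@[-.0058+dx,-.0008+dy],z))+.5-[255,175])*8).round() for dx,dy in((.008,.011),(-.008,.011),(-.008,-.011))])
E
```

```text
0.079 [array([215., 495.]), array([280., 511.]), array([308., 451.])]
0.095 [array([216., 445.]), array([281., 460.]), array([310., 401.])]
0.1 [array([216., 429.]), array([282., 444.]), array([310., 385.])]
0.105 [array([216., 412.]), array([282., 428.]), array([311., 369.])]
0.11 [array([216., 396.]), array([283., 411.]), array([311., 352.])]
```

View pics/b8.png

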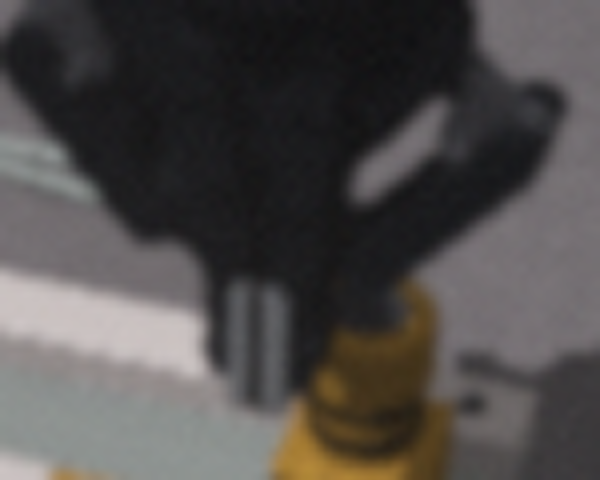

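The tip is about 30 mm above the reported TCP, consistent with before, and nothing lies under it but the lane. I descend behind the foot, first part of the way and then to a tip height of about 23 mm.

Call:
{"api": "servo_tool", "payload": {
  "plan": [
    [[0,0,2,0,0,0],[0,0,4,0,0,0],[0,0,5.5,0,0,0],[0,0,6.5,0,0,0],[0,0,7.2,0,0,0],[0,0,7.7,0,0,0],[0,0,7.7,0,0,0],[0,0,7.7,0,0,0]]
  ]
}}

```text
time: 8.85
tool_pos: [0.5393, 0.0993, 0.0023]
tcp_rot: [2.327, 2.106, 0.006]
wrist_force: [0.3, -0.1, -0.5]
width: -0.003
```

```bash
python3 look.py 9
```

```text
8.85 (array([-0.00515037, -0.00072089]), np.float64(0.002345900278444543)) [ 0.34962099 -0.09260771 -0.47472895] [2.32749942 2.10561904 0.00581846]
```

View pics/side9c.png

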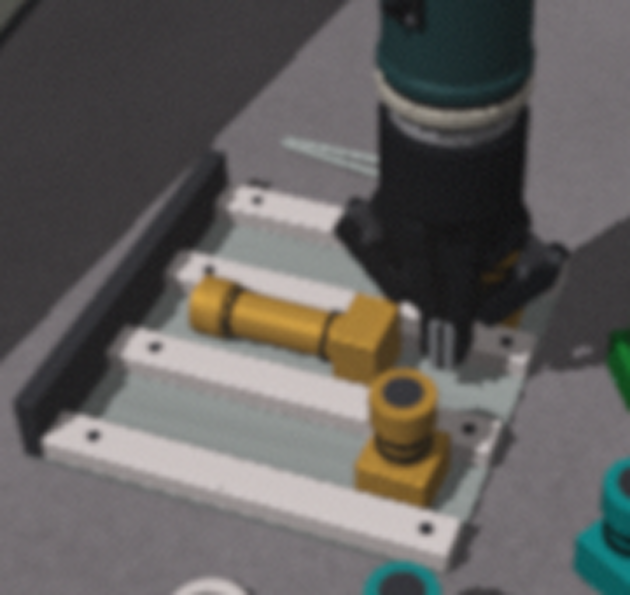

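The fingers are in the middle lane behind the foot, tip at (440,368), clear of both shorts. I lower another 9 mm and push along the lane.

Call:
{"api": "servo_tool", "payload": {
  "plan": [
    [[0,0,0.5,0,0,0],[0,0,0.9,0,0,0],[0,0.5,0.9,0,0,0],[0,1,0.9,0,0,0],[0,1.3,0.9,0,0,0],[0,1.6,0.9,0,0,0],[0,1.9,0.9,0,0,0],[0,2.2,0.9,0,0,0],[0,2.5,0.9,0,0,0],[0,2.8,0.9,0,0,0],[0,3.1,0.9,0,0,0],[0,3.4,0.9,0,0,0],[0,3.4,0.9,0,0,0]]
  ]
}}

```text
time: 9.98
tool_pos: [0.5721, 0.0959, -0.0064]
tcp_rot: [2.329, 2.107, 0.003]
wrist_force: [-3.9, -0.2, 1.5]
width: 0.004
```

```bash
python3 look.py 10
```

```text
9.9833 (array([ 0.02788618, -0.00075875]), np.float64(-0.006413638642094918)) [-3.88973228 -0.24725581  1.52224576] [2.32893868 2.10653533 0.0028086 ]
```

View pics/side10c.png

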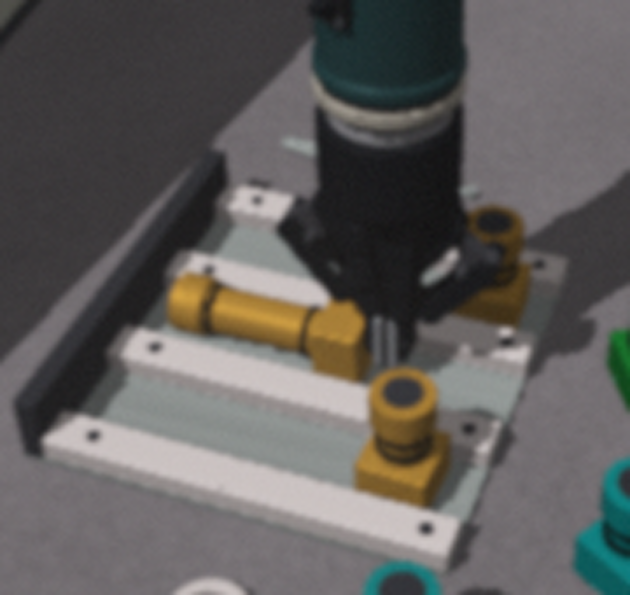

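The body is sliding along the lane (nut now at (190,300)) at about 4 N. I estimate 20–24 mm remain.

Call:
{"api": "servo_tool", "payload": {
  "plan": [
    [[0,0.3,0,0,0,0],[0,0.6,0,0,0,0],[0,0.9,0,0,0,0],[0,1.2,0,0,0,0],[0,1.5,0,0,0,0],[0,1.7,0,0,0,0],[0,1.8,0,0,0,0],[0,1.8,0,0,0,0]]
  ]
}}

```text
time: 10.7
tool_pos: [0.5896, 0.0941, -0.0068]
tcp_rot: [2.329, 2.107, 0.002]
wrist_force: [-3.7, 0.3, 0.6]
width: 0.001
```

```bash
python3 look.py 11;python3 - <<'E'
from h import *
im=cv2.imread('pics/side11.png')
cv2.imwrite('pics/b11.png',cv2.resize(im[210:265,185:275],None,fx=8,fy=8,interpolation=cv2.INTER_CUBIC))
E
```

```text
10.7 (array([ 0.04549403, -0.00080565]), np.float64(-0.006835804340338043)) [-3.67393424  0.31621769  0.64241861] [2.32924222e+00 2.10675231e+00 1.96229467e-03]
```

View pics/b11.png

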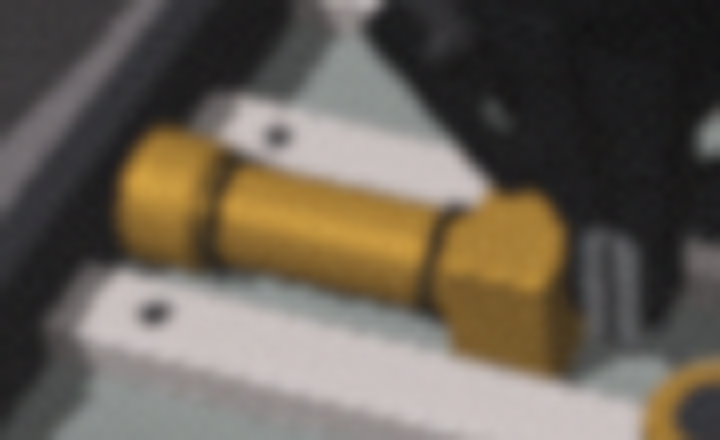

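Still sliding, with the top close to the bar. I continue in 1 mm steps.

Call:
{"api": "servo_tool", "payload": {
  "plan": [
    [[0,0.1,0,0,0,0],[0,0.2,0,0,0,0],[0,0.3,0,0,0,0],[0,0.4,0,0,0,0],[0,0.4,0,0,0,0]]
  ]
}}

```text
time: 11.17
tool_pos: [0.5936, 0.0937, -0.0068]
tcp_rot: [2.329, 2.107, 0.002]
wrist_force: [-3.8, -0.2, 1.4]
width: 0.001
```

Call:
{"api": "servo_tool", "payload": {
  "plan": [
    [[0,0.1,0,0,0,0],[0,0.2,0,0,0,0],[0,0.2,0,0,0,0]]
  ]
}}

```text
time: 11.42
tool_pos: [0.5947, 0.0936, -0.0069]
tcp_rot: [-2.33, -2.107, 0.0]
wrist_force: [-6.7, 0.2, 4.1]
width: 0.001
```

```bash
python3 look.py 12;python3 - <<'E'
from h import *
im=cv2.imread('pics/side12.png')
cv2.imwrite('pics/b12.png',cv2.resize(im[210:265,185:275],None,fx=8,fy=8,interpolation=cv2.INTER_CUBIC))
E
```

```text
11.4167 (array([ 0.05058897, -0.00080005]), np.float64(-0.006857792286875747)) [-6.67924461  0.197057    4.0802729 ] [-2.32971541e+00 -2.10707104e+00  1.72445661e-04]
```

View pics/b12.png

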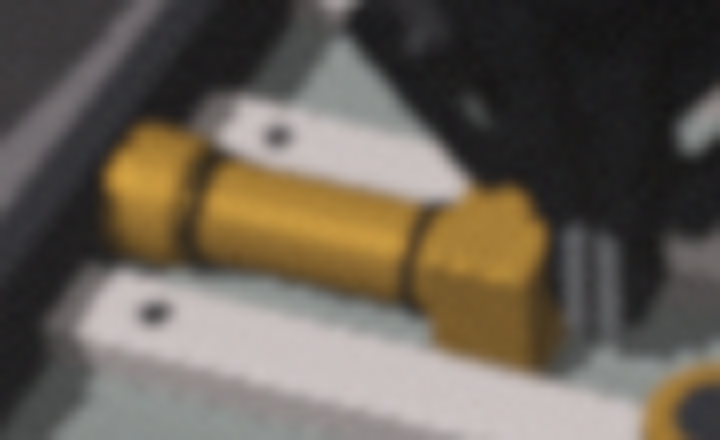

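Call:
{"api": "servo_tool", "payload": {
  "plan": [
    [[0,0.15,0,0,0,0],[0,0.3,0,0,0,0],[0,0.3,0,0,0,0],[0,0.3,0,0,0,0]]
  ]
}}

```text
time: 11.8
tool_pos: [0.5945, 0.0935, -0.0069]
tcp_rot: [-2.327, -2.104, 0.007]
wrist_force: [-12.1, 2.0, 10.1]
width: 0.002
```

```bash
python3 look.py 13;python3 - <<'E'
from h import *
im=cv2.imread('pics/side13.png')
cv2.imwrite('pics/b13.png',cv2.resize(im[210:265,185:275],None,fx=8,fy=8,interpolation=cv2.INTER_CUBIC))
E
```

```text
11.8 (array([ 0.05037744, -0.00085264]), np.float64(-0.006896602518873432)) [-12.07219627   1.95738594  10.14480164] [-2.32660869 -2.10412643  0.00746922]
```

View pics/b13.png

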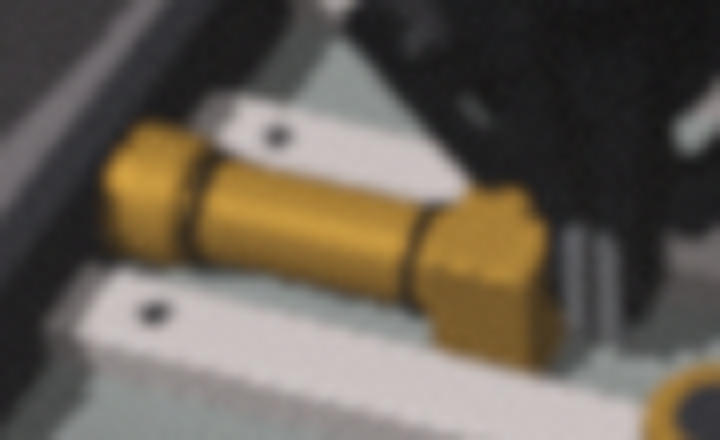

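The force climbs to 12 N with no further motion, and the top end is against the bar. I back off along the lane, then go up.

Call:
{"api": "servo_tool", "payload": {
  "plan": [
    [[0,-0.3,0,0,0,0],[0,-0.7,0,0,0,0],[0,-1.5,0,0,0,0],[0,-2.5,0,0,0,0],[0,-3.3,0,0,0,0],[0,-3.5,0,0,0,0],[0,-3.5,-2,0,0,0],[0,-3.5,-5,0,0,0],[0,-3.5,-8,0,0,0],[0,-3.5,-11,0,0,0],[0,-3.5,-14,0,0,0],[0,-3.5,-17,0,0,0],[0,-3.5,-18,0,0,0],[0,-3.5,-18,0,0,0]]
  ]
}}

```text
time: 13.02
tool_pos: [0.5637, 0.0974, 0.1776]
tcp_rot: [2.33, 2.107, 0.003]
wrist_force: [1.1, 0.6, -1.4]
width: 0.002
```

Call:
{"api": "servo_tool", "payload": {
  "plan": [
    [[0,-3,0,0,0,0],[0,-6,0,0,0,0],[0,-9,0,0,0,0],[0,-12,0,0,0,0],[0,-12,0,0,0,0],[0,-12,0,0,0,0]]
  ]
}}

```text
time: 13.52
tool_pos: [0.4419, 0.1092, 0.1751]
tcp_rot: [-2.328, -2.107, 0.001]
wrist_force: [0.7, 0.9, 0.0]
width: 0.0
```

```bash
python3 look.py 14;python3 - <<'E'
from workcell import viewer
from h import *
c=snap(viewer,'top','top14.png')
cv2.imwrite('pics/top14c.png',cv2.resize(c['color'][110:260,150:350,::-1],None,fx=4,fy=4,interpolation=cv2.INTER_CUBIC))
im=cv2.imread('pics/side14.png')
cv2.imwrite('pics/b14.png',cv2.resize(im[210:265,185:275],None,fx=8,fy=8,interpolation=cv2.INTER_CUBIC))
E
```

```text
13.5167 (array([-0.10307876, -0.00080054]), np.float64(0.17509942464726092)) [0.68517833 0.88262802 0.02927242] [-2.32814041e+00 -2.10747751e+00  6.98527771e-04]
```

View pics/side14c.png

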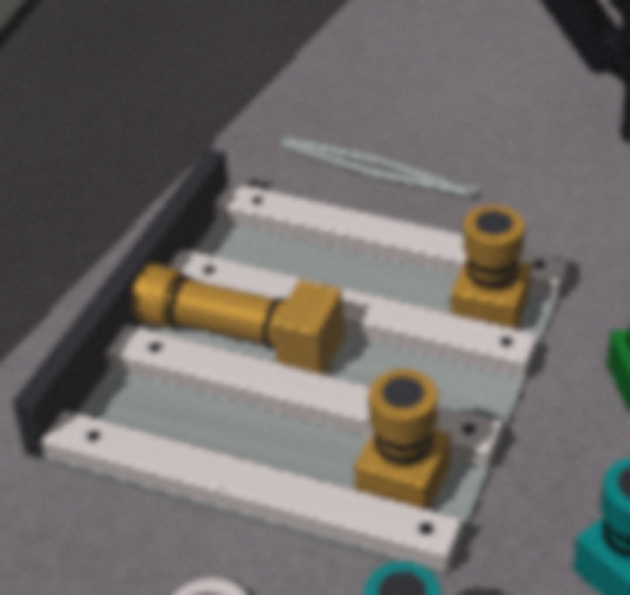

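View pics/b14.png

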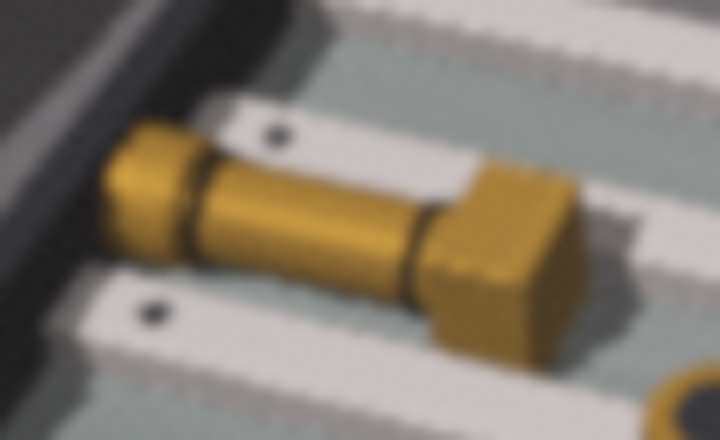

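View pics/top14c.png

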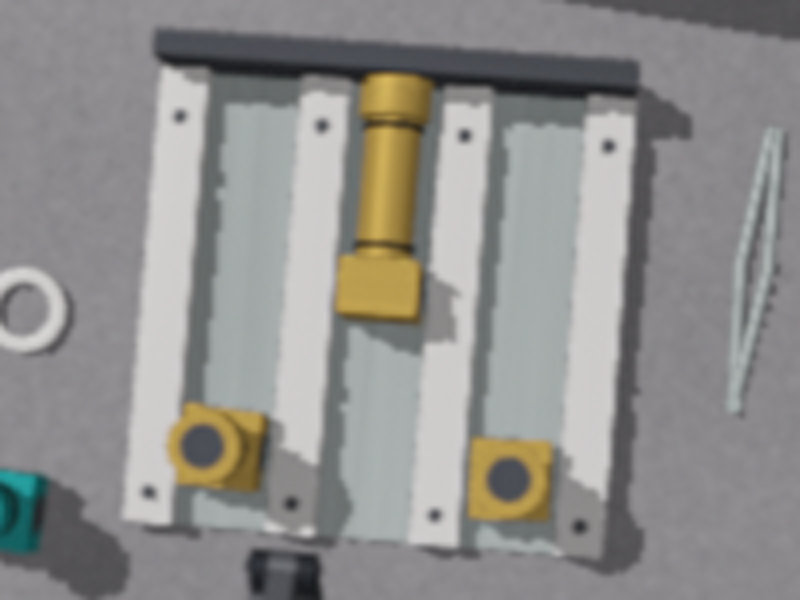

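The tall body lies centred in the middle lane with its nut at (397,75) in the top view, touching the bar. Both shorts ((203,446) and (509,480) in this crop, 80 px wider on the left) and the ring and tweezers look unmoved. I'll check with numbers.

```bash
python3 - <<'E'
from h import *
s=load('side14.png');t=load('top14.png');o,M,a=tray()
for p in((487,160),(580,185),(525,285),(415,258)):
    P=onz(s,(p[0]+.5)/8-.5+185,(p[1]+.5)/8-.5+210,.044);print('side',M.T@(P[:2]-o))
for p in((336,314),(418,322)):
    P=onz(t,(p[0]+.5)/4-.5+150,(p[1]+.5)/4-.5+110,.044);print('top foot back',M.T@(P[:2]-o))
P=onz(t,(397.5)/4-.5+150,(73.5)/4-.5+110,.040);print('nut end',M.T@(P[:2]-o))
A=cv2.imread('pics/top0.png').astype(int);B=cv2.imread('pics/top14.png').astype(int)
d=np.abs(A-B).max(2)
for n,(x0,x1,y0,y1) in dict(ring=(143,170,172,202),tw=(328,350,138,218),sa=(190,217,208,235),sb=(265,290,215,242)).items(): print(n,d[y0:y1,x0:x1].mean(),d[y0:y1,x0:x1].max())
E
```

```text
side [ 0.08980349 -0.02083545]
side [ 0.06400994 -0.01986286]
side [0.06348451 0.01832889]
side [0.09263034 0.01841209]
top foot back [0.06394858 0.01838134]
top foot back [ 0.06298104 -0.02169439]
nut end [ 0.18458933 -0.00156022]
ring 8.90246913580247 11
tw 8.676704545454545 11
sa 8.411522633744855 11
sb 12.24148148148148 70
```

```bash
python3 -c "
from workcell import finish_job
print(finish_job())"
```

```text
the job is handed in; nothing more can be done
None
```

I tipped the tall brass valve body over in the middle lane, top towards the stop bar. I then pushed it along the lane until its top end met the bar, and handed the job in at about 13.6 s of the 40 s allowed. It was only pushed, never lifted.

**Last checks:**
- **Against the bar:** The push force rose from about 4 N to 12 N with no further movement. In the top view the nut end measures x ≈ 0.1846 m in the tray frame. Worked out from the foot instead, it is about 0.1835 m. Both are inside the required 0.179–0.190 m.
- **In the lane:** The foot's edges lie within about 2 mm of being centred in the lane, and the body is straight along it.
- **Other objects:** Comparing the top view before and after shows no movement of the left short body, the ring or the tweezers. The patch around the right short one did change by up to 70 grey levels. I put this down to the tall body's shadow moving, because its nut reads at the same pixel as before.
- **Robot:** It was clear of everything at hand-in.

**One disagreement:** In the camera images the shut finger tips sat about 25–30 mm above the reported TCP. My first push therefore passed over the nut without touching anything. I used the height seen in the images from then on.

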